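# Put the cleaned microscope objectives away in order of length

### The job

Move the four cleaned microscope objectives from the white tray into the seats of the grey aluminium storage rack, one to a seat, in order of length: the shortest in the seat next to the black knob, then ever longer away from it. Set each one gently down inside its seat, standing upright nose up, without dropping it or tipping it over, and leave the little oil bottle standing where it is.

Things in the scene. Friction and masses are not known exactly. Their poses are not given: they have to be found in the camera images.
- obj38: The shortest of four loose steel microscope objectives: 38 mm long, barrel 26 mm in diameter from 6 to 28 mm above its foot, tapering to a 23 mm wide nose with a dark lens on top. Stands nose up on its 21 mm wide foot; about 70 g. Origin: centre of the foot; z up the barrel. At the start the four stand in mixed order in the row of cells of the white tray.
- obj48: The second shortest of four loose steel microscope objectives: 48 mm long, barrel 29 mm in diameter from 6 to 36 mm above its foot, tapering to a 18 mm wide nose with a dark lens on top. Stands nose up on its 21 mm wide foot; about 100 g. Origin: centre of the foot; z up the barrel. The white tray they start in is fixed, 66 x 262 mm, with four square cells 64 mm apart.
- obj58: The second longest of four loose steel microscope objectives: 58 mm long, barrel 32 mm in diameter from 6 to 45 mm above its foot, tapering to a 14 mm wide nose with a dark lens on top. Stands nose up on its 21 mm wide foot; about 140 g. Origin: centre of the foot; z up the barrel. The white tray's cells are 48 mm square inside, walls 5 mm thick and 10 mm high.
- obj68: The longest of four loose steel microscope objectives: 68 mm long, barrel 34 mm in diameter from 6 to 53 mm above its foot, tapering to a 10 mm wide nose with a dark lens on top. Stands nose up on its 21 mm wide foot; about 180 g. Origin: centre of the foot; z up the barrel. The white tray's inner floors are 16 mm, its wall tops 26 mm above the bench.
- seat1: Seat 1 of four alike grey square seats, in a row on the grey aluminium storage rack (plate 70 x 360 mm) in the order 1 to 4, 64 mm apart, fixed. Open cell 48 x 48 mm inside, walls 5 mm thick, 10 mm high above the inner floor. Origin: centre of the inner floor, 16 mm above the bench (where a seated objective's foot rests). y along the row towards seat 4, x across it, z up.
- seat2: Seat 2 of four alike grey square seats, in a row on the grey aluminium storage rack (plate 70 x 360 mm) in the order 1 to 4, 64 mm apart, fixed. Open cell 48 x 48 mm inside, walls 5 mm thick, 10 mm high above the inner floor. Origin: centre of the inner floor, 16 mm above the bench (where a seated objective's foot rests). y along the row towards seat 4, x across it, z up.
- seat3: Seat 3 of four alike grey square seats, in a row on the grey aluminium storage rack (plate 70 x 360 mm) in the order 1 to 4, 64 mm apart, fixed. Open cell 48 x 48 mm inside, walls 5 mm thick, 10 mm high above the inner floor. Origin: centre of the inner floor, 16 mm above the bench (where a seated objective's foot rests). y along the row towards seat 4, x across it, z up.
- seat4: Seat 4 of four alike grey square seats, in a row on the grey aluminium storage rack (plate 70 x 360 mm) in the order 1 to 4, 64 mm apart, fixed. Open cell 48 x 48 mm inside, walls 5 mm thick, 10 mm high above the inner floor. Origin: centre of the inner floor, 16 mm above the bench (where a seated objective's foot rests). y along the row towards seat 4, x across it, z up.
- knob: Black lifting knob, 26 mm wide and 40 mm tall, fixed on one end of the storage rack, in line with the seats and 54 mm beyond the middle of the end seat (either seat 1 or seat 4). The other end of the rack carries only a flat steel bolt head. Origin: centre of its underside, 12 mm above the bench.
- oil: Small amber glass bottle of immersion oil with a black cap, 24 mm in diameter and 60 mm tall, 50 g, standing loose on the bench between the tray and the rack. Not to be moved. Origin: centre of its underside.
Mind the look-alikes: they are no part of the job. What is shaped like the obj68 but blue or green is not meant.

How it is judged:
By the outcome, as a careful person would: the job done as asked, in the order asked, and still so for the second after the job is handed in, with the robot touching nothing.
It also fails if it takes over 96 s, if anything falls off the work surface, if the arm or the gripper's body presses on something with over 40 N, if the wrist force passes 120 N, or if a joint passes its speed limit or range.

### The arm

A 6-joint arm with a two-finger parallel gripper is mounted at the origin on the work surface. World frame = base frame: x ahead of the robot, y to its left, z up, the work surface at z = 0. Lengths are in m, angles in rad, forces in N, time in s.
With the tool pointing down it reaches from about 0.35 to 0.975 m from the base axis. Payload 4.9 kg.
Tool frame: the origin (TCP) lies at the very end of the fingers, on their centre line; the grasp point (between the pads) lies manip.grip_point_offset behind it (manip.grip_point_offset is the distance from the TCP to the grasp point, in m); z points along the fingers, y is the line along which they close (so a half turn about z gives the same grasp; the last joint's range is limited). The gripper opens to 85 mm and grips with 20 to 120 N. Pads are 22 mm wide; open, the fingers measure 114 mm over their backs; the gripper's body (76 mm by 85 mm) begins 54 mm behind the grasp point. The pads swing forward as they close: fully open they stand 13 mm farther back than shut.
Start: joints at [-0.119, 0.053, 1.613, -0, 1.476, -0.119], TCP at [0.625, 0, 0.231] pointing down, gripper open.
Joint ranges: [-3.01, 3.01], [-1.01, 2.22], [0.06, 2.58], [-1.02, 4.17], [0.09, 2.62], [-3.14, 3.14]. Speed limits (rad/s): [2.57, 2.57, 3.14, 3.14, 3.14, 3.14].

### API

Orientations are given as a unit quaternion [w, x, y, z].
In Python, from plant import manip gives the robot as it stands.
- The arm moves only by the shell command python3 -m crank 'ROWS' [OPENING]. ROWS is JSON, a list of rows, each an object of numbers: "x", "y", "z": the shift along the tool's x, y, z in cm; "turn": the turn about the tool's z in rad. In form: [{"x": .., "y": .., "z": .., "turn": ..}, ...]. A call has 1 to 5 rows; each row shifts and turns the commanded pose from where the row before left it, along the tool's axes as they then stand; what a row does not reach is not made up. A row lasts 1/10 s, in which the tool goes at most 50 mm and 8.59 degrees, less where a joint would pass 70% of its speed; a pose out of reach is approached as far as the arm can. A call with a gripper value outside its range is refused whole. OPENING is the opening in per cent of the stroke, from 0 (shut) to 100 (fully open), set as the call begins (- or left out, the last holds). The fingers move at their own pace and stop on an object; the grip force is fixed at half the most. Time passes only in rows, so rows that do not move let the fingers close. It gives the time, the measured TCP pose, the force, the opening and the grip force at its end, in the units of the state.
- manip.state(): the state, without advancing time (a new reading comes with each control period).
- manip.grab_frame(name): name is "scene" or "side" or "wrist"; returns (picture, depth): 400x640x3 uint8, red, green, blue; 400x640 float32, m along the optical axis (not along the pixel's ray), 0 where there is no reading.
- manip.camera_model(name): a dict with "mtx" (3x3 intrinsics, pixels), "world_to_cam" (4x4, takes a point from world to camera coordinates). Camera axes: x right, y down, z forward; pixel columns grow to the right and rows downward; lengths in m; the calibration is good to about 2 mm. A picture is of the moment at which its call begins: read the wrist's pose just before it. camera_model takes no time and is no camera call; for the wrist camera it gives the pose at the moment of the call.
- manip.job_done(): hands the job in; it is judged then, once.
The state is a dict: "time": time; "joint_pos": joint angles; "joint_vel": joint speeds; "joint_efforts": joint torques, N m; "tool_pos": TCP position; "tool_rot": TCP orientation; "contact_force": force on the tool from outside, world axes, zero at the start; "ft_torque": the same for the moment, N m; "gripper_width": opening from 0.0 (shut) to 1.0 (fully open); "grasp_force": force on a finger pad.
Only numpy, scipy, OpenCV 4.12 (cv2) and the standard library are available. Lean on these libraries where they do the work, as an engineer would, in place of code of your own. Each camera call takes 0.05 s, during which the arm holds its last target. There are 200 camera calls.

## Working session

There is one attempt and no reset: what is moved stays moved. The work goes in short steps, Python scripts to look and compute and a shell command to move; the robot and the scene stay as the last step left them, time stands still between calls to the robot, and variables do not carry over. Pictures are saved under pics/ and viewed, at most 14 in all, crops included, and the job is handed in when it is done.

```bash
mkdir -p pics; ls; python3 - <<'E'
from plant import manip
import cv2
print(manip.state(), manip.grip_point_offset)
for n in("scene","side"):
    p,d=manip.grab_frame(n); cv2.imwrite(f"pics/{n}0.png",p[:,:,::-1]); m=manip.camera_model(n); print(m)
E
```

```text
pics
{'time': 0.0, 'joint_pos': array([-1.19006823e-01,  5.33449593e-02,  1.61430564e+00, -5.09232612e-06,
        1.47597907e+00, -1.18971884e-01]), 'joint_vel': array([-0.00041158, -0.00028771,  0.00039725,  0.00021191, -0.00039659,
       -0.00086014]), 'joint_efforts': array([ 2.70554956e-04, -3.93670499e+01, -3.70175600e+01, -1.62778279e-04,
        6.93513779e-03, -6.06393527e-06]), 'tool_pos': array([6.24377670e-01, 6.91378661e-05, 2.30063434e-01]), 'tool_rot': array([-7.99029431e-04,  7.07118595e-01,  7.07094234e-01, -6.31601435e-04]), 'contact_force': array([ 0.0103494 , -0.65509066, -0.70820844]), 'ft_torque': array([-0.00171041, -0.07100624, -0.00250077]), 'grasp_force': 0.0, 'gripper_width': 0.9998221519816863} 0.0187
{'mtx': array([[372.22215767,   0.        , 312.35458381],
       [  0.        , 372.22215767, 196.85894879],
       [  0.        ,   0.        ,   1.        ]]), 'world_to_cam': array([[-0.33758258,  0.94126419, -0.00772774,  0.17578159],
       [ 0.73082984,  0.25691905, -0.63236094, -0.41887065],
       [-0.5932333 , -0.2191217 , -0.77463535,  1.04151973],
       [ 0.        ,  0.        ,  0.        ,  1.        ]])}
{'mtx': array([[421.05605781,   0.        , 312.95264674],
       [  0.        , 421.05605781, 197.0616884 ],
       [  0.        ,   0.        ,   1.        ]]), 'world_to_cam': array([[ 0.99618578, -0.08720901, -0.00291078, -0.58191539],
       [-0.05974511, -0.65739452, -0.75117439,  0.07722172],
       [ 0.06359564,  0.74848316, -0.66009739,  0.70284932],
       [ 0.        ,  0.        ,  0.        ,  1.        ]])}
```

View pics/scene0.png

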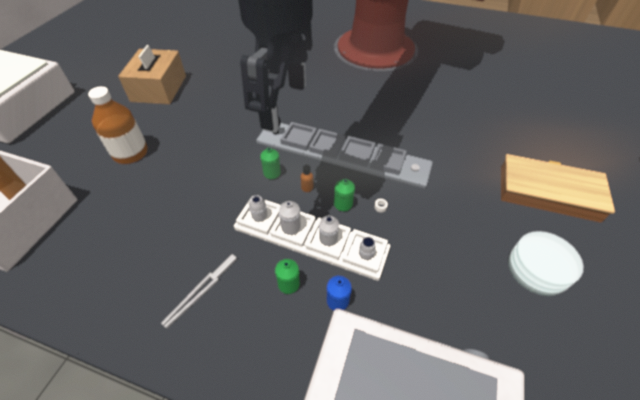

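View pics/side0.png

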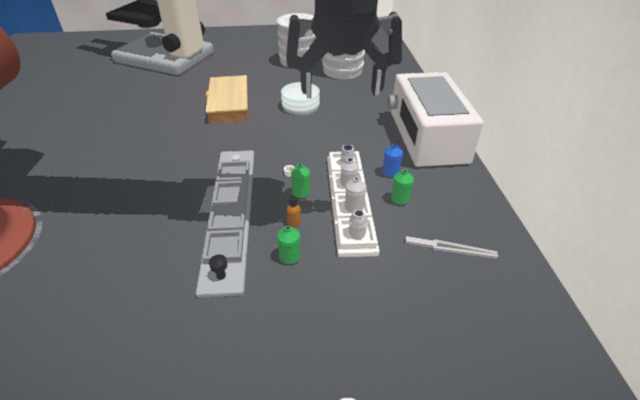

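```bash
cat > h.py <<'E'
from plant import manip
import numpy as np, cv2
def cloud(n):
    m=manip.camera_model(n); p,d=manip.grab_frame(n)
    v,u=np.mgrid[:400,:640]; K=m["mtx"]; T=np.linalg.inv(m["world_to_cam"])
    c=np.stack([(u-K[0,2])/K[0,0]*d,(v-K[1,2])/K[1,1]*d,d],-1)
    w=c@T[:3,:3].T+T[:3,3]; ok=d>0
    return w[ok],p[ok]
def ortho(ws,ps,x0,x1,y0,y1,s=2000,zmax=.13):
    W=np.concatenate(ws);P=np.concatenate(ps)
    k=(W[:,0]>x0)&(W[:,0]<x1)&(W[:,1]>y0)&(W[:,1]<y1)&(W[:,2]<zmax)
    W,P=W[k],P[k];o=np.argsort(W[:,2]);W,P=W[o],P[o]
    im=np.zeros((int((x1-x0)*s)+1,int((y1-y0)*s)+1,3),np.uint8)
    r=((W[:,0]-x0)*s).astype(int);c=((W[:,1]-y0)*s).astype(int)
    for dr in(0,1):
        for dc in (0,1): im[np.clip(r+dr,0,im.shape[0]-1),np.clip(c+dc,0,im.shape[1]-1)]=P[:,::-1]
    return im,W,P
E
python3 - <<'E'
from h import *
C=[cloud("scene"),cloud("side")]
np.savez("c.npz",w0=C[0][0],p0=C[0][1],w1=C[1][0],p1=C[1][1])
for w,p in C:
    k=(w[:,0]>.3)&(w[:,0]<.9)&(abs(w[:,1])<.4)&(w[:,2]<.15)
    w,p=w[k],p[k].astype(int)
    print("bench z",np.median(w[w[:,2]<.01,2]))
    sat=p.max(1)-p.min(1)
    t=(p.min(1)>165)&(sat<40)&(w[:,2]>.012)&(w[:,2]<.04); 
    print("white",cv2.minAreaRect(w[t][:,:2].astype(np.float32)))
    g=(w[:,2]>.006)&(w[:,2]<.03)&(sat<30)&(p.max(1)>60)&(w[:,0]<.58)
    print("rack",g.sum(),cv2.minAreaRect(w[g][:,:2].astype(np.float32)))
im,_,_=ortho([c[0] for c in C],[c[1] for c in C],.38,.75,-.25,.2,1700)
print(im.shape);cv2.imwrite("pics/o.png",im)
E
```

```text
bench z 0.0005827428475783103
white ((0.5490893721580505, 0.004941612482070923), (0.7947428822517395, 0.2790849506855011), 88.18018341064453)
rack 4876 ((0.47532448172569275, 0.005641192197799683), (0.7261998057365417, 0.20856361091136932), 89.98284149169922)
bench z -0.0007468135368046136
white ((0.5518461465835571, 0.09331867098808289), (0.5467371344566345, 0.4449721872806549), 45.080867767333984)
rack 5733 ((0.4877203404903412, 0.12332810461521149), (0.21141143143177032, 0.5401030778884888), 3.5476624965667725)
(630, 766, 3)
```

View pics/o.png

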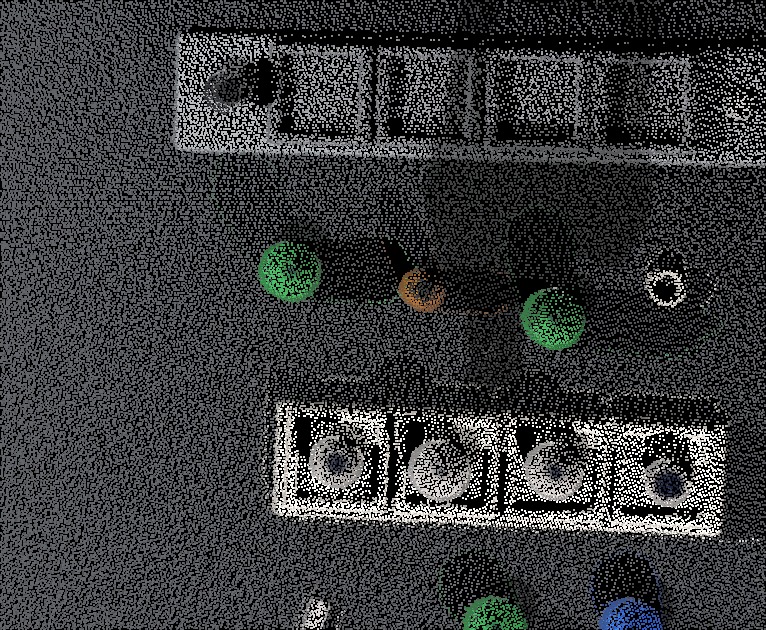

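```bash
python3 - <<'E'
from h import *
from scipy.optimize import least_squares
D=np.load("c.npz");
for i in (0,1):
    w=D[f"w{i}"].astype(float);p=D[f"p{i}"].astype(int)
    b=(w[:,0]>.39)&(w[:,0]<.485)&(w[:,1]>-.16)&(w[:,1]<.23)&(w[:,2]>.007)&(w[:,2]<.03)
    print("rack",cv2.minAreaRect(w[b][:,:2].astype(np.float32)))
    t=(w[:,0]>.605)&(w[:,0]<.71)&(w[:,1]>-.1)&(w[:,1]<.19)&(w[:,2]>.02)&(w[:,2]<.03)&(p.min(1)>140)
    print("tray",cv2.minAreaRect(w[t][:,:2].astype(np.float32)))
    k=(w[:,2]>.03)&(w[:,2]<.06)&(w[:,0]>.4)&(w[:,0]<.47)&(w[:,1]<-.08)&(w[:,1]>-.15);print("knob",w[k].mean(0),k.sum())
W=np.r_[D["w0"],D["w1"]].astype(float)
for y in (-.052,.01,.076,.142):
    k=(abs(W[:,1]-y)<.024)&(abs(W[:,0]-.657)<.025)&(W[:,2]>.03)&(W[:,2]<.12);q=W[k]
    s=q[(q[:,2]>.026)&(q[:,2]<.042)]
    f=least_squares(lambda a:np.hypot(s[:,0]-a[0],s[:,1]-a[1])-a[2],[.657,y,.014],loss="soft_l1",f_scale=.001).x
    print("obj",f.round(4),"top",np.percentile(q[:,2],[90,98,100]).round(4),len(s))
E
```

```text
rack ((0.4395594596862793, 0.034982338547706604), (0.3585588335990906, 0.07088802754878998), 88.47527313232422)
tray ((0.6554116010665894, 0.044298335909843445), (0.24998092651367188, 0.06028027832508087), 87.17376708984375)
knob [ 0.43256828 -0.10427456  0.04532093] 17
rack ((0.4373575448989868, 0.03243046998977661), (0.3616315722465515, 0.07055990397930145), 88.50737762451172)
tray ((0.6545952558517456, 0.041582368314266205), (0.24997100234031677, 0.058477818965911865), 87.3294677734375)
knob [ 0.43474111 -0.1216823   0.04679025] 282
obj [ 0.6512 -0.0523  0.0147] top [0.0643 0.0656 0.0667] 162
obj [0.656  0.0088 0.0173] top [0.0778 0.0843 0.0868] 179
obj [0.6562 0.0763 0.0163] top [0.0722 0.0751 0.0771] 127
obj [0.6632 0.143  0.0135] top [0.0553 0.0565 0.0572] 113
```

```bash
python3 -m crank '[{"x":2.9,"y":0.8,"z":1.5},{"x":2.9,"y":0.8,"z":1.5},{"x":2.9,"y":0.8,"z":1.5},{"x":2.9,"y":0.8,"z":1.5},{"x":2.7,"y":0.7,"z":1.5}]' 70; python3 -m crank '[{},{},{}]'
cat >> h.py <<'E'
def top(x0,x1,y0,y1,z0,z1):
    out=[]
    for n in("scene","side","wrist"):
        w,p=cloud(n); k=(w[:,0]>x0)&(w[:,0]<x1)&(w[:,1]>y0)&(w[:,1]<y1)&(w[:,2]>z0)&(w[:,2]<z1)
        if k.sum()>5: print(n,k.sum(),w[k].mean(0).round(4),w[k].min(0).round(4),w[k].max(0).round(4))
E
python3 - <<'E'
from h import *
s=manip.state();print(s["tool_pos"],s["tool_rot"],s["gripper_width"])
m=manip.camera_model("wrist");p,d=manip.grab_frame("wrist")
print(np.linalg.inv(m["world_to_cam"]).round(3))
cv2.imwrite("pics/w1.png",p[:,:,::-1]); top(.635,.69,.115,.17,.045,.06)
E
```

```text
[6.24615463e-01 3.30744334e-05 2.30516702e-01] [-4.96757764e-04  7.07102978e-01  7.07110292e-01 -4.08611924e-04] 1.0015785331391647
[[ 1.     0.001 -0.001  0.625]
 [ 0.    -0.966 -0.26   0.065]
 [-0.002  0.26  -0.966  0.373]
 [ 0.     0.     0.     1.   ]]
scene 211 [0.6671 0.1434 0.053 ] [0.6534 0.1311 0.0452] [0.6769 0.1553 0.0568]
side 109 [0.6622 0.1376 0.0515] [0.6511 0.1273 0.0453] [0.6749 0.1522 0.0561]
wrist 696 [0.6633 0.1403 0.0533] [0.6514 0.1287 0.045 ] [0.6763 0.1529 0.0567]schema error: expected keys x, y, z, turn
schema error: expected keys x, y, z, turn
```

View pics/w1.png

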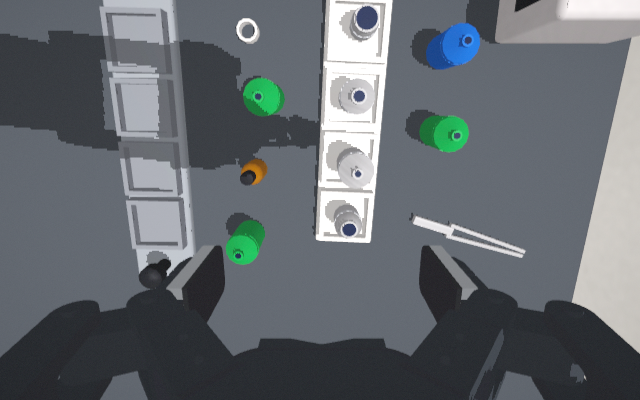

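```bash
python3 - <<'E'
from h import *
w,p=cloud("wrist")
for y,r,z0,z1 in((-.052,.018,.04,.053),(.009,.02,.05,.07),(.076,.02,.045,.062),(.141,.02,.035,.045)):
    k=(abs(w[:,1]-y)<.024)&(abs(w[:,0]-.657)<.025)&(w[:,2]>z0)&(w[:,2]<z1);q=w[k]
    print(k.sum(),((q.max(0)+q.min(0))/2).round(4),(q.max(0)-q.min(0)).round(4))
b=(w[:,0]>.39)&(w[:,0]<.485)&(w[:,1]>-.16)&(w[:,1]<.23)&(w[:,2]>.007)&(w[:,2]<.03)
print(cv2.minAreaRect(w[b][:,:2].astype(np.float32)), w[b].min(0),w[b].max(0))
b&=w[:,2]>.022
print(cv2.minAreaRect(w[b][:,:2].astype(np.float32)))
E
python3 -m crank '[{"x":2.9,"y":0.8,"z":1.5,"turn":0},{"x":2.9,"y":0.8,"z":1.5,"turn":0},{"x":2.9,"y":0.8,"z":1.5,"turn":0},{"x":2.9,"y":0.8,"z":1.5,"turn":0},{"x":2.5,"y":0.8,"z":1.5,"turn":0}]' 70; python3 -m crank '[{"x":0,"y":0,"z":0,"turn":0},{"x":0,"y":0,"z":0,"turn":0},{"x":0,"y":0,"z":0,"turn":0}]'
```

```text
140 [ 0.6519 -0.0529  0.0466] [0.0295 0.0292 0.0129]
173 [0.657  0.0079 0.0602] [0.0345 0.034  0.0197]
168 [0.6566 0.075  0.0571] [0.0311 0.031  0.0097]
98 [0.6637 0.1397 0.0403] [0.0254 0.023  0.0093]
((0.43824753165245056, 0.012140288949012756), (0.3150172829627991, 0.0706605315208435), 88.67338562011719) [ 0.39993039 -0.14452441  0.00700264] [0.47710848 0.16879632 0.02901839]
((0.43813130259513855, 0.01889874041080475), (0.2778986692428589, 0.06000065430998802), 88.7501449584961)
time: 0.95
tool_pos: [0.6652, 0.1425, 0.1558]
tool_rot: [0.0, 0.707, 0.707, 0.0]
contact_force: [-0.2, 0.1, 0.0]
gripper_width: 0.702
grasp_force: 0.0
time: 1.25
tool_pos: [0.6654, 0.1402, 0.1573]
tool_rot: [0.001, 0.707, 0.707, 0.0]
contact_force: [-0.6, -0.4, -0.9]
gripper_width: 0.698
grasp_force: 0.0
```

```bash
python3 -m crank '[{"x":0,"y":-0.1,"z":3,"turn":0},{"x":0,"y":0,"z":3,"turn":0},{"x":0,"y":0,"z":3,"turn":0},{"x":0,"y":0,"z":2.3,"turn":0},{"x":0,"y":0,"z":1.5,"turn":0}]' 70; python3 -m crank '[{"x":0,"y":0,"z":0,"turn":0},{"x":0,"y":0,"z":0,"turn":0},{"x":0,"y":0,"z":0,"turn":0}]'; python3 -m crank '[{"x":0,"y":0,"z":0,"turn":0},{"x":0,"y":0,"z":0,"turn":0},{"x":0,"y":0,"z":0,"turn":0},{"x":0,"y":0,"z":0,"turn":0},{"x":0,"y":0,"z":0,"turn":0}]' 10;  python3 -m crank '[{"x":0,"y":0,"z":0,"turn":0},{"x":0,"y":0,"z":0,"turn":0},{"x":0,"y":0,"z":0,"turn":0},{"x":0,"y":0,"z":0,"turn":0},{"x":0,"y":0,"z":0,"turn":0}]'
```

```text
time: 1.75
tool_pos: [0.6634, 0.1397, 0.0271]
tool_rot: [-0.0, 0.708, 0.707, -0.001]
contact_force: [-0.3, 0.1, 0.1]
gripper_width: 0.7
grasp_force: 0.0
time: 2.05
tool_pos: [0.6656, 0.1409, 0.0307]
tool_rot: [0.001, 0.707, 0.707, 0.001]
contact_force: [-0.9, -0.1, 0.3]
gripper_width: 0.7
grasp_force: 0.0
time: 2.55
tool_pos: [0.6649, 0.1411, 0.0297]
tool_rot: [0.001, 0.707, 0.707, 0.001]
contact_force: [-0.5, 0.1, 5.6]
gripper_width: 0.275
grasp_force: 59.4
time: 3.05
tool_pos: [0.6649, 0.1412, 0.0297]
tool_rot: [0.001, 0.707, 0.707, 0.001]
contact_force: [-0.8, -1.4, 6.0]
gripper_width: 0.277
grasp_force: 59.4
```

```bash
python3 - <<'E'
from h import *
p,d=manip.grab_frame("side"); a=cv2.resize(p[110:230,290:450],None,fx=4,fy=4,interpolation=cv2.INTER_CUBIC)
cv2.imwrite("pics/s1.png",a[:,:,::-1])
E
```

```text
(no output)
```

View pics/s1.png

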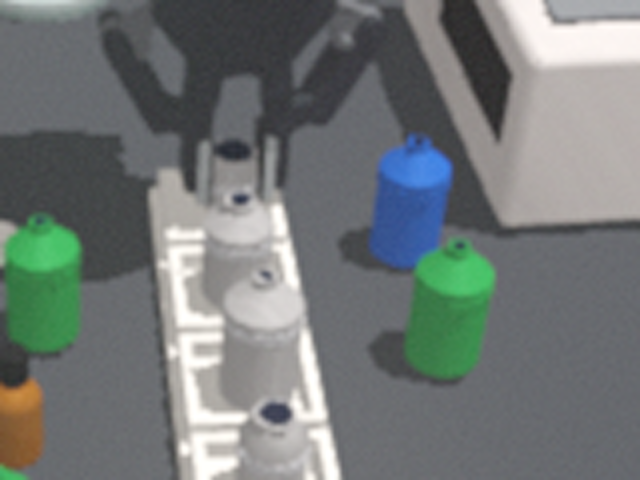

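```bash
python3 -m crank '[{"x":0,"y":0,"z":-0.5,"turn":0},{"x":0,"y":0,"z":-1,"turn":0},{"x":0,"y":0,"z":-1.5,"turn":0},{"x":0,"y":0,"z":0,"turn":0},{"x":0,"y":0,"z":0,"turn":0}]'; python3 - <<'E'
from h import *
p,d=manip.grab_frame("side"); a=cv2.resize(p[100:190,290:410],None,fx=5,fy=5,interpolation=cv2.INTER_CUBIC)
q,d=manip.grab_frame("wrist"); b=cv2.resize(q,None,fx=.9,fy=.9)[150:,:]
c=np.zeros((a.shape[0],200,3),np.uint8)
cv2.imwrite("pics/s2.png",a[:,:,::-1]);cv2.imwrite("pics/w2.png",q[:,:,::-1])
E
```

```text
time: 3.6
tool_pos: [0.6646, 0.1411, 0.0595]
tool_rot: [0.001, 0.707, 0.707, 0.001]
contact_force: [0.5, -0.7, -0.6]
gripper_width: 0.279
grasp_force: 58.9
```

View pics/s2.png

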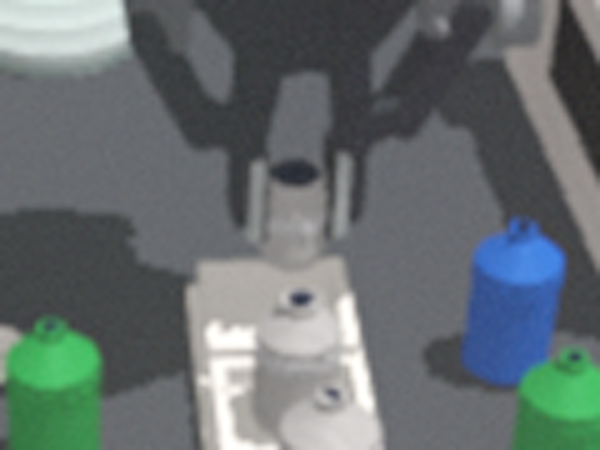

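View pics/w2.png

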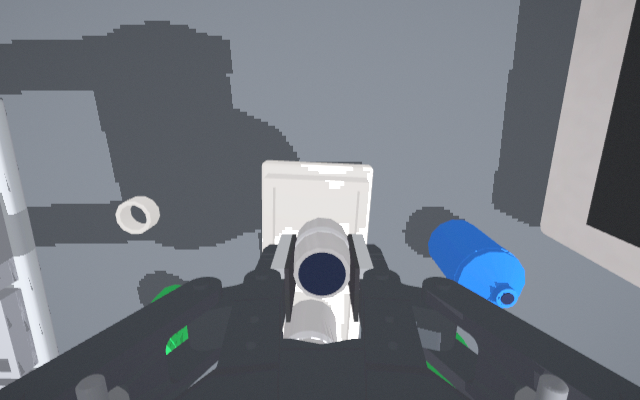

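```bash
python3 -m crank '[{"x":0,"y":0,"z":-2,"turn":0},{"x":0,"y":0,"z":-3,"turn":0},{"x":0,"y":0,"z":-3,"turn":0},{"x":-1,"y":-1,"z":-1.5,"turn":0},{"x":-2,"y":-2.2,"z":0,"turn":0}]'; python3 -m crank '[{"x":-2.5,"y":-3,"z":0,"turn":0},{"x":-2.5,"y":-3,"z":0,"turn":0},{"x":-2.5,"y":-3,"z":0,"turn":0},{"x":-2.5,"y":-3,"z":0,"turn":0},{"x":-2.5,"y":-3,"z":0,"turn":0}]';python3 -m crank '[{"x":-2.5,"y":-2.5,"z":0,"turn":0},{"x":-1.5,"y":-1.5,"z":0,"turn":0},{"x":-0.8,"y":-0.7,"z":0,"turn":0},{"x":0,"y":0,"z":0,"turn":0},{"x":0,"y":0,"z":0,"turn":0}]'
python3 - <<'E'
from h import *
p,d=manip.grab_frame("wrist"); cv2.imwrite("pics/w3.png",p[:,:,::-1])
C=[cloud("scene"),cloud("wrist")]
for w,_ in C:
    b=(w[:,0]>.395)&(w[:,0]<.485)&(w[:,1]>-.16)&(w[:,1]<.23)&(w[:,2]>.007)&(w[:,2]<.03)
    print(cv2.minAreaRect(w[b][:,:2].astype(np.float32)))
    b&=w[:,2]>.021
    print(cv2.minAreaRect(w[b][:,:2].astype(np.float32)),w[b].min(0)[:2],w[b].max(0)[:2])
E
```

```text
time: 4.2
tool_pos: [0.6343, 0.1116, 0.1569]
tool_rot: [0.002, 0.707, 0.708, 0.003]
contact_force: [-0.3, -0.7, -1.2]
gripper_width: 0.275
grasp_force: 59.0
time: 4.7
tool_pos: [0.4802, -0.0147, 0.1525]
tool_rot: [-0.0, 0.707, 0.707, -0.0]
contact_force: [-0.3, -0.7, -0.2]
gripper_width: 0.273
grasp_force: 59.0
time: 5.2
tool_pos: [0.4354, -0.0617, 0.1533]
tool_rot: [-0.0, 0.707, 0.707, 0.0]
contact_force: [0.3, 0.2, -0.7]
gripper_width: 0.274
grasp_force: 59.0
((0.4388716220855713, 0.03509075939655304), (0.3586887717247009, 0.07262810319662094), 88.40966033935547)
((0.43802058696746826, 0.01991719752550125), (0.2790449559688568, 0.06197897344827652), 88.58263397216797) [ 0.40495708 -0.11968632] [0.47209381 0.16004816]
((0.4370332360267639, -0.012427784502506256), (0.19650743901729584, 0.07016531378030777), 88.58128356933594)
((0.4373757839202881, -0.005266867578029633), (0.17406123876571655, 0.057836662977933884), 88.56275177001953) [ 0.40645091 -0.09285377] [0.46823998 0.08113818]
```

View pics/w3.png

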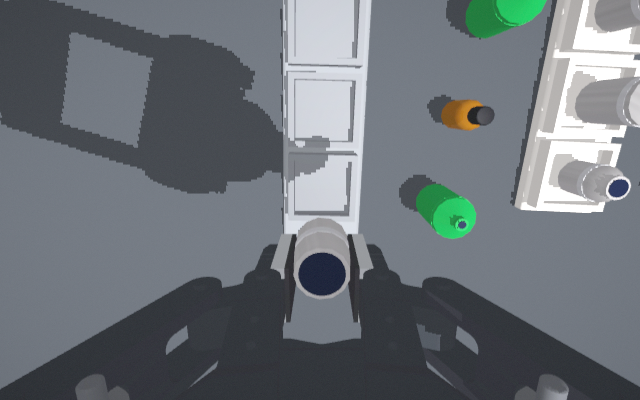

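```bash
python3 -m crank '[{"x":-0.1,"y":0,"z":3,"turn":0},{"x":0,"y":0,"z":3,"turn":0},{"x":0,"y":0,"z":3,"turn":0},{"x":0,"y":0,"z":2,"turn":0},{"x":0,"y":0,"z":0.5,"turn":0}]'; python3 -m crank '[{"x":0,"y":0,"z":0.2,"turn":0},{"x":0,"y":0,"z":0.2,"turn":0},{"x":0,"y":0,"z":0,"turn":0},{"x":0,"y":0,"z":0,"turn":0},{"x":0,"y":0,"z":0,"turn":0}]'
```

```text
time: 5.85
tool_pos: [0.4331, -0.0618, 0.0354]
tool_rot: [-0.003, 0.707, 0.707, -0.001]
contact_force: [-0.4, 0.4, -1.0]
gripper_width: 0.272
grasp_force: 59.0
time: 6.35
tool_pos: [0.4356, -0.0632, 0.0352]
tool_rot: [0.001, 0.707, 0.707, 0.0]
contact_force: [0.0, -0.4, -0.4]
gripper_width: 0.28
grasp_force: 59.0
```

```bash
python3 -m crank '[{"x":0,"y":0,"z":0.2,"turn":0},{"x":0,"y":0,"z":0.2,"turn":0},{"x":0,"y":0,"z":0.05,"turn":0},{"x":0,"y":0,"z":0,"turn":0},{"x":0,"y":0,"z":0,"turn":0}]'; python3 -m crank '[{"x":0,"y":0,"z":0.05,"turn":0},{"x":0,"y":0,"z":0.05,"turn":0},{"x":0,"y":0,"z":0,"turn":0},{"x":0,"y":0,"z":0,"turn":0}]'
```

```text
time: 6.85
tool_pos: [0.435, -0.063, 0.0297]
tool_rot: [-0.0, 0.707, 0.707, -0.0]
contact_force: [-0.4, 1.3, -0.6]
gripper_width: 0.271
grasp_force: 59.1
time: 7.25
tool_pos: [0.435, -0.063, 0.0296]
tool_rot: [-0.0, 0.707, 0.707, -0.0]
contact_force: [-3.8, 1.1, 6.6]
gripper_width: 0.274
grasp_force: 59.8
```

```bash
python3 -m crank '[{"x":0,"y":0,"z":0,"turn":0},{"x":0,"y":0,"z":0,"turn":0},{"x":0,"y":0,"z":0,"turn":0},{"x":0,"y":0,"z":0,"turn":0}]' 65; python3 -m crank '[{"x":0,"y":0,"z":-1.5,"turn":0},{"x":0,"y":0,"z":-3,"turn":0},{"x":0,"y":0,"z":-3,"turn":0},{"x":0,"y":0,"z":-3,"turn":0},{"x":0,"y":0,"z":-1.5,"turn":0}]'; python3 - <<'E'
from h import *
top(.41,.46,-.09,-.04,.045,.06)
p,d=manip.grab_frame("side"); a=cv2.resize(p[130:300,180:420],None,fx=3,fy=3,interpolation=cv2.INTER_CUBIC)
cv2.imwrite("pics/s3.png",a[:,:,::-1])
E
```

```text
time: 7.65
tool_pos: [0.4349, -0.063, 0.0287]
tool_rot: [-0.0, 0.707, 0.707, -0.0]
contact_force: [0.7, -0.4, -0.1]
gripper_width: 0.651
grasp_force: 0.0
time: 8.15
tool_pos: [0.4363, -0.0634, 0.1519]
tool_rot: [0.002, 0.707, 0.707, 0.001]
contact_force: [-1.1, 0.5, -1.0]
gripper_width: 0.65
grasp_force: 0.0
scene 114 [ 0.4387 -0.0595  0.0527] [ 0.4223 -0.0725  0.0451] [ 0.449  -0.048   0.0573]
side 191 [ 0.4352 -0.0654  0.0518] [ 0.4241 -0.0749  0.0452] [ 0.4466 -0.0499  0.0557]
wrist 814 [ 0.4352 -0.0609  0.0532] [ 0.423  -0.0736  0.045 ] [ 0.4474 -0.0498  0.0562]
```

View pics/s3.png

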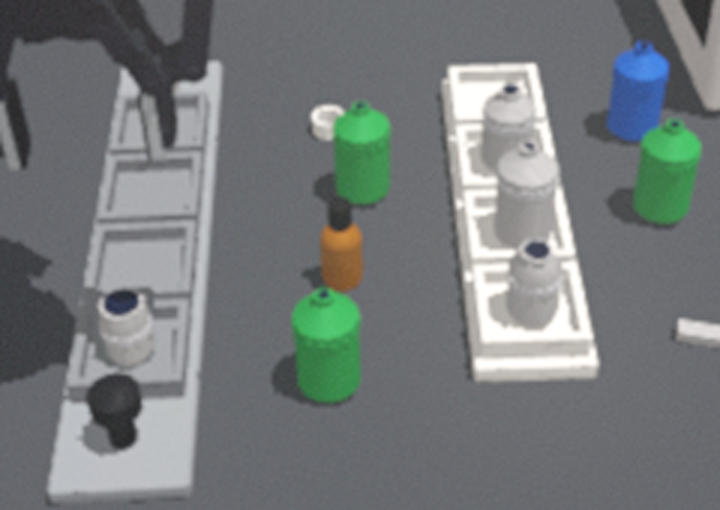

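```bash
python3 -m crank '[{"x":0.2,"y":3.6,"z":0,"turn":0},{"x":0.2,"y":4,"z":0,"turn":0},{"x":0.2,"y":4,"z":0,"turn":0},{"x":0.2,"y":4,"z":0,"turn":0},{"x":0.2,"y":3.5,"z":0,"turn":0}]'; python3 -m crank '[{"x":0,"y":2.5,"z":0,"turn":0},{"x":0,"y":0,"z":0,"turn":0},{"x":0,"y":0,"z":0,"turn":0},{"x":0,"y":0,"z":0,"turn":0},{"x":0,"y":0,"z":0,"turn":0}]'
```

```text
time: 8.85
tool_pos: [0.6265, -0.0526, 0.1457]
tool_rot: [-0.002, 0.707, 0.707, -0.001]
contact_force: [-0.3, -0.7, 0.3]
gripper_width: 0.651
grasp_force: 0.0
time: 9.35
tool_pos: [0.6498, -0.0529, 0.1482]
tool_rot: [-0.0, 0.707, 0.707, -0.0]
contact_force: [0.6, -0.4, -0.4]
gripper_width: 0.648
grasp_force: 0.0
```

```bash
python3 -m crank '[{"x":0,"y":0.2,"z":3,"turn":0},{"x":0,"y":0,"z":3,"turn":0},{"x":0,"y":0,"z":3,"turn":0},{"x":0,"y":0,"z":1.8,"turn":0},{"x":0,"y":0,"z":1,"turn":0}]'; python3 -m crank '[{"x":0,"y":0,"z":0,"turn":0},{"x":0,"y":0,"z":0,"turn":0},{"x":0,"y":0,"z":0,"turn":0}]'; python3 -m crank '[{"x":0,"y":0,"z":0,"turn":0},{"x":0,"y":0,"z":0,"turn":0},{"x":0,"y":0,"z":0,"turn":0},{"x":0,"y":0,"z":0,"turn":0},{"x":0,"y":0,"z":0,"turn":0}]' 10;  python3 -m crank '[{"x":0,"y":0,"z":0,"turn":0},{"x":0,"y":0,"z":0,"turn":0},{"x":0,"y":0,"z":0,"turn":0}]'
```

```text
time: 9.85
tool_pos: [0.6514, -0.0528, 0.0289]
tool_rot: [-0.001, 0.707, 0.707, -0.001]
contact_force: [0.5, 0.0, -0.2]
gripper_width: 0.652
grasp_force: 0.0
time: 10.15
tool_pos: [0.6544, -0.0533, 0.0329]
tool_rot: [0.001, 0.707, 0.707, 0.001]
contact_force: [-0.1, -0.3, 0.3]
gripper_width: 0.651
grasp_force: 0.0
time: 10.65
tool_pos: [0.654, -0.0532, 0.0322]
tool_rot: [0.001, 0.707, 0.707, 0.001]
contact_force: [-0.7, 0.4, 5.4]
gripper_width: 0.316
grasp_force: 59.7
time: 10.95
tool_pos: [0.654, -0.0532, 0.0322]
tool_rot: [0.001, 0.707, 0.707, 0.001]
contact_force: [-0.6, -0.2, 5.9]
gripper_width: 0.319
grasp_force: 59.7
```

```bash
python3 -m crank '[{"x":0,"y":0,"z":-1,"turn":0},{"x":0,"y":0,"z":-2.5,"turn":0},{"x":0,"y":0,"z":-3,"turn":0},{"x":0,"y":0,"z":-3,"turn":0},{"x":0.3,"y":-1.5,"z":-2.3,"turn":0}]'; python3 -m crank '[{"x":0.9,"y":-3.2,"z":0,"turn":0},{"x":0.9,"y":-3.2,"z":0,"turn":0},{"x":0.9,"y":-3.2,"z":0,"turn":0},{"x":0.9,"y":-3.2,"z":0,"turn":0},{"x":0.9,"y":-3.2,"z":0,"turn":0}]'; python3 -m crank '[{"x":0.6,"y":-2.6,"z":0,"turn":0},{"x":0,"y":-1.5,"z":0,"turn":0},{"x":0,"y":0,"z":0,"turn":0},{"x":0,"y":0,"z":0,"turn":0},{"x":0,"y":0,"z":0,"turn":0}]'
```

```text
time: 11.45
tool_pos: [0.639, -0.0503, 0.151]
tool_rot: [0.001, 0.707, 0.707, 0.001]
contact_force: [0.2, -0.9, -0.3]
gripper_width: 0.314
grasp_force: 59.2
time: 11.95
tool_pos: [0.4761, -0.0045, 0.1482]
tool_rot: [-0.001, 0.707, 0.707, -0.0]
contact_force: [0.3, 1.1, -0.7]
gripper_width: 0.316
grasp_force: 59.3
time: 12.45
tool_pos: [0.4376, 0.0009, 0.149]
tool_rot: [0.0, 0.707, 0.707, 0.0]
contact_force: [0.8, 0.3, -1.2]
gripper_width: 0.315
grasp_force: 59.4
```

```bash
python3 -m crank '[{"x":0,"y":0,"z":3,"turn":0},{"x":0,"y":0,"z":3,"turn":0},{"x":0,"y":0,"z":3,"turn":0},{"x":0,"y":0,"z":1.7,"turn":0},{"x":0,"y":0,"z":0.5,"turn":0}]'; python3 -m crank '[{"x":0,"y":0,"z":0,"turn":0},{"x":0,"y":0,"z":0,"turn":0},{"x":0,"y":0,"z":0,"turn":0}]'
```

```text
time: 12.95
tool_pos: [0.4356, 0.0012, 0.0343]
tool_rot: [-0.002, 0.707, 0.707, -0.002]
contact_force: [-0.2, 0.1, -1.0]
gripper_width: 0.315
grasp_force: 59.3
time: 13.25
tool_pos: [0.4384, 0.0008, 0.0383]
tool_rot: [0.001, 0.707, 0.707, 0.001]
contact_force: [-1.1, 0.2, -1.8]
gripper_width: 0.312
grasp_force: 59.3
```

```bash
python3 -m crank '[{"x":0,"y":0,"z":0.2,"turn":0},{"x":0,"y":0,"z":0.2,"turn":0},{"x":0,"y":0,"z":0.1,"turn":0},{"x":0,"y":0,"z":0,"turn":0},{"x":0,"y":0,"z":0,"turn":0}]'; python3 -m crank '[{"x":0,"y":0,"z":0.1,"turn":0},{"x":0,"y":0,"z":0,"turn":0},{"x":0,"y":0,"z":0,"turn":0}]'
```

```text
time: 13.75
tool_pos: [0.4371, 0.001, 0.0322]
tool_rot: [0.0, 0.707, 0.707, 0.0]
contact_force: [-1.8, -0.1, 2.4]
gripper_width: 0.313
grasp_force: 59.7
time: 14.05
tool_pos: [0.4372, 0.0009, 0.0321]
tool_rot: [-0.0, 0.707, 0.707, -0.0]
contact_force: [-6.9, 0.5, 10.1]
gripper_width: 0.318
grasp_force: 60.7
```

```bash
python3 -m crank '[{"x":0,"y":0,"z":0,"turn":0},{"x":0,"y":0,"z":0,"turn":0},{"x":0,"y":0,"z":0,"turn":0},{"x":0,"y":0,"z":0,"turn":0}]' 68; python3 -m crank '[{"x":0,"y":0,"z":-1.5,"turn":0},{"x":0,"y":0,"z":-3,"turn":0},{"x":0,"y":0,"z":-3,"turn":0},{"x":0,"y":0,"z":-3,"turn":0},{"x":0,"y":0,"z":-1.5,"turn":0}]'; python3 -c "
from h import *
top(.41,.46,-.026,.03,.05,.067)"; python3 -m crank '[{"x":1.2,"y":3.5,"z":0,"turn":0},{"x":1.2,"y":3.8,"z":0,"turn":0},{"x":1.2,"y":3.8,"z":0,"turn":0},{"x":1.2,"y":3.8,"z":0,"turn":0},{"x":1.2,"y":3.4,"z":0,"turn":0}]';  python3 -m crank '[{"x":1.2,"y":2.2,"z":0,"turn":0},{"x":0.2,"y":1.2,"z":0,"turn":0},{"x":0,"y":0,"z":0,"turn":0},{"x":0,"y":0,"z":0,"turn":0},{"x":0,"y":0,"z":0,"turn":0}]'
```

```text
time: 14.45
tool_pos: [0.4368, 0.001, 0.0305]
tool_rot: [-0.0, 0.707, 0.707, -0.0]
contact_force: [0.1, -0.3, -0.7]
gripper_width: 0.681
grasp_force: 0.0
time: 14.95
tool_pos: [0.4383, 0.0008, 0.1538]
tool_rot: [0.002, 0.707, 0.707, 0.001]
contact_force: [0.1, -0.2, 0.9]
gripper_width: 0.679
grasp_force: 0.0
scene 144 [0.4425 0.0042 0.0592] [ 0.4281 -0.0119  0.0502] [0.4519 0.0168 0.0668]
side 196 [ 0.4374 -0.0045  0.058 ] [ 0.4235 -0.0139  0.0502] [0.45   0.009  0.0668]
wrist 1050 [0.4373 0.003  0.0593] [ 0.423  -0.0131  0.05  ] [0.4516 0.0152 0.0661]
time: 15.6
tool_pos: [0.6204, 0.0616, 0.1477]
tool_rot: [-0.001, 0.707, 0.707, -0.001]
contact_force: [0.4, 0.6, 0.8]
gripper_width: 0.675
grasp_force: 0.0
time: 16.1
tool_pos: [0.6528, 0.0748, 0.1496]
tool_rot: [-0.001, 0.707, 0.707, -0.001]
contact_force: [-0.1, 0.8, -0.5]
gripper_width: 0.678
grasp_force: 0.0
```

```bash
python3 -m crank '[{"x":0,"y":0.2,"z":3,"turn":0},{"x":0,"y":0,"z":3,"turn":0},{"x":0,"y":0,"z":3,"turn":0},{"x":0,"y":0,"z":1.8,"turn":0},{"x":0,"y":0,"z":0.9,"turn":0}]'; python3 -m crank '[{"x":0,"y":0,"z":0,"turn":0},{"x":0,"y":0,"z":0,"turn":0},{"x":0,"y":0,"z":0,"turn":0}]'; python3 -m crank '[{"x":0,"y":0,"z":0,"turn":0},{"x":0,"y":0,"z":0,"turn":0},{"x":0,"y":0,"z":0,"turn":0},{"x":0,"y":0,"z":0,"turn":0},{"x":0,"y":0,"z":0,"turn":0}]' 12;  python3 -m crank '[{"x":0,"y":0,"z":0,"turn":0},{"x":0,"y":0,"z":0,"turn":0},{"x":0,"y":0,"z":0,"turn":0}]'
```

```text
time: 16.6
tool_pos: [0.6541, 0.0748, 0.0315]
tool_rot: [-0.001, 0.707, 0.707, -0.001]
contact_force: [0.5, -0.1, 0.2]
gripper_width: 0.68
grasp_force: 0.0
time: 16.9
tool_pos: [0.6574, 0.075, 0.0359]
tool_rot: [0.001, 0.707, 0.707, 0.001]
contact_force: [0.5, 0.5, 0.5]
gripper_width: 0.684
grasp_force: 0.0
time: 17.4
tool_pos: [0.657, 0.075, 0.0352]
tool_rot: [0.001, 0.707, 0.707, 0.001]
contact_force: [-0.0, 0.9, 5.1]
gripper_width: 0.352
grasp_force: 59.9
time: 17.7
tool_pos: [0.657, 0.075, 0.0352]
tool_rot: [0.001, 0.707, 0.707, 0.001]
contact_force: [-0.4, -0.1, 5.9]
gripper_width: 0.352
grasp_force: 59.9
```

```bash
python3 -m crank '[{"x":0,"y":0,"z":-1,"turn":0},{"x":0,"y":0,"z":-2.5,"turn":0},{"x":0,"y":0,"z":-3,"turn":0},{"x":0,"y":0,"z":-3,"turn":0},{"x":0,"y":-1.5,"z":-2,"turn":0}]'; python3 -m crank '[{"x":-0.2,"y":-3.2,"z":0,"turn":0},{"x":-0.2,"y":-3.2,"z":0,"turn":0},{"x":-0.2,"y":-3.2,"z":0,"turn":0},{"x":-0.2,"y":-3.2,"z":0,"turn":0},{"x":-0.2,"y":-3.2,"z":0,"turn":0}]'; python3 -m crank '[{"x":0,"y":-2.7,"z":0,"turn":0},{"x":0,"y":-1.5,"z":0,"turn":0},{"x":0,"y":0,"z":0,"turn":0},{"x":0,"y":0,"z":0,"turn":0},{"x":0,"y":0,"z":0,"turn":0}]'
```

```text
time: 18.2
tool_pos: [0.6421, 0.0749, 0.1512]
tool_rot: [0.001, 0.707, 0.707, 0.001]
contact_force: [0.2, -0.9, -0.7]
gripper_width: 0.354
grasp_force: 59.6
time: 18.7
tool_pos: [0.4788, 0.065, 0.1479]
tool_rot: [-0.001, 0.707, 0.707, -0.001]
contact_force: [-0.2, 0.3, -1.0]
gripper_width: 0.35
grasp_force: 59.7
time: 19.2
tool_pos: [0.4395, 0.065, 0.1489]
tool_rot: [0.0, 0.707, 0.707, 0.0]
contact_force: [-0.3, 1.0, -1.8]
gripper_width: 0.354
grasp_force: 59.8
```

```bash
python3 -m crank '[{"x":0,"y":0,"z":3,"turn":0},{"x":0,"y":0,"z":3,"turn":0},{"x":0,"y":0,"z":3,"turn":0},{"x":0,"y":0,"z":1.5,"turn":0},{"x":0,"y":0,"z":0.3,"turn":0}]'; python3 -m crank '[{"x":0,"y":0,"z":0,"turn":0},{"x":0,"y":0,"z":0,"turn":0},{"x":0,"y":0,"z":0.2,"turn":0},{"x":0,"y":0,"z":0.2,"turn":0},{"x":0,"y":0,"z":0,"turn":0}]'; python3 -m crank '[{"x":0,"y":0,"z":0,"turn":0},{"x":0,"y":0,"z":0.05,"turn":0},{"x":0,"y":0,"z":0,"turn":0}]'
```

```text
time: 19.7
tool_pos: [0.4375, 0.065, 0.0382]
tool_rot: [-0.002, 0.707, 0.707, -0.002]
contact_force: [0.3, -0.3, -1.6]
gripper_width: 0.354
grasp_force: 59.8
time: 20.2
tool_pos: [0.4391, 0.065, 0.037]
tool_rot: [0.0, 0.707, 0.707, 0.0]
contact_force: [0.1, 0.0, -1.7]
gripper_width: 0.356
grasp_force: 59.8
time: 20.5
tool_pos: [0.4389, 0.065, 0.0363]
tool_rot: [0.0, 0.707, 0.707, -0.0]
contact_force: [-0.4, 0.7, -1.4]
gripper_width: 0.355
grasp_force: 59.8
```

```bash
python3 -m crank '[{"x":0,"y":0,"z":0.1,"turn":0},{"x":0,"y":0,"z":0.05,"turn":0},{"x":0,"y":0,"z":0,"turn":0},{"x":0,"y":0,"z":0,"turn":0}]'; python3 -m crank '[{"x":0,"y":0,"z":0.05,"turn":0},{"x":0,"y":0,"z":0,"turn":0},{"x":0,"y":0,"z":0,"turn":0}]'
```

```text
time: 20.9
tool_pos: [0.4391, 0.065, 0.0352]
tool_rot: [0.0, 0.707, 0.707, -0.0]
contact_force: [-2.7, -0.2, 3.5]
gripper_width: 0.353
grasp_force: 60.3
time: 21.2
tool_pos: [0.4391, 0.065, 0.0352]
tool_rot: [-0.0, 0.707, 0.707, -0.0]
contact_force: [-3.8, 0.8, 7.3]
gripper_width: 0.353
grasp_force: 60.8
```

```bash
python3 -m crank '[{"x":0,"y":0,"z":0,"turn":0},{"x":0,"y":0,"z":0,"turn":0},{"x":0,"y":0,"z":0,"turn":0},{"x":0,"y":0,"z":0,"turn":0}]' 70; python3 -m crank '[{"x":0,"y":0,"z":-1.5,"turn":0},{"x":0,"y":0,"z":-3,"turn":0},{"x":0,"y":0,"z":-3,"turn":0},{"x":0,"y":0,"z":-3,"turn":0},{"x":0,"y":0,"z":-1.5,"turn":0}]'; python3 -c "
from h import *
top(.41,.47,.038,.092,.055,.078);top(.63,.69,-.02,.036,.05,.068)"; python3 -m crank '[{"x":-0.9,"y":3.5,"z":0,"turn":0},{"x":-0.9,"y":3.8,"z":0,"turn":0},{"x":-0.9,"y":3.8,"z":0,"turn":0},{"x":-0.9,"y":3.8,"z":0,"turn":0},{"x":-0.9,"y":3.4,"z":0,"turn":0}]';  python3 -m crank '[{"x":-0.9,"y":2.3,"z":0,"turn":0},{"x":-0.3,"y":1.2,"z":0,"turn":0},{"x":0,"y":0,"z":0,"turn":0},{"x":0,"y":0,"z":0,"turn":0},{"x":0,"y":0,"z":0,"turn":0}]'
```

```text
time: 21.6
tool_pos: [0.4389, 0.065, 0.0341]
tool_rot: [-0.0, 0.707, 0.707, -0.0]
contact_force: [0.4, 0.1, -0.4]
gripper_width: 0.701
grasp_force: 0.0
time: 22.1
tool_pos: [0.4404, 0.065, 0.1572]
tool_rot: [0.002, 0.707, 0.707, 0.002]
contact_force: [1.1, 0.0, 1.1]
gripper_width: 0.698
grasp_force: 0.0
scene 206 [0.4461 0.068  0.0652] [0.4298 0.051  0.055 ] [0.4562 0.0824 0.0773]
side 226 [0.4399 0.0581 0.0642] [0.4244 0.0466 0.0551] [0.4543 0.0767 0.0757]
wrist 1413 [0.4396 0.0677 0.0661] [0.4232 0.0495 0.055 ] [0.4556 0.0816 0.0764]
scene 135 [0.6691 0.0148 0.0597] [ 0.6543 -0.005   0.0502] [0.6746 0.0267 0.068 ]
side 169 [ 0.6531 -0.0049  0.0597] [ 0.6387 -0.0106  0.05  ] [0.6723 0.0093 0.068 ]
wrist 863 [0.6454 0.0146 0.0597] [ 0.6386 -0.008   0.0501] [0.6677 0.0254 0.068 ]
time: 22.9
tool_pos: [0.6225, 0.0196, 0.1515]
tool_rot: [-0.001, 0.707, 0.707, -0.001]
contact_force: [-0.2, -0.2, -0.0]
gripper_width: 0.702
grasp_force: 0.0
time: 23.4
tool_pos: [0.6558, 0.0084, 0.1533]
tool_rot: [-0.001, 0.707, 0.707, -0.001]
contact_force: [-0.7, 0.0, 0.5]
gripper_width: 0.701
grasp_force: 0.0
```

```bash
python3 -m crank '[{"x":0,"y":0,"z":3,"turn":0},{"x":0,"y":0,"z":3,"turn":0},{"x":0,"y":0,"z":3,"turn":0},{"x":0,"y":0,"z":1.8,"turn":0},{"x":0,"y":0,"z":0.9,"turn":0}]'; python3 -m crank '[{"x":0,"y":0,"z":0,"turn":0},{"x":0,"y":0,"z":0,"turn":0},{"x":0,"y":0,"z":0,"turn":0}]'; python3 -m crank '[{"x":0,"y":0,"z":0,"turn":0},{"x":0,"y":0,"z":0,"turn":0},{"x":0,"y":0,"z":0,"turn":0},{"x":0,"y":0,"z":0,"turn":0},{"x":0,"y":0,"z":0,"turn":0}]' 15;  python3 -m crank '[{"x":0,"y":0,"z":0,"turn":0},{"x":0,"y":0,"z":0,"turn":0},{"x":0,"y":0,"z":0,"turn":0}]'
```

```text
time: 23.9
tool_pos: [0.6551, 0.0084, 0.035]
tool_rot: [-0.001, 0.707, 0.707, -0.001]
contact_force: [-0.5, 0.2, 0.1]
gripper_width: 0.699
grasp_force: 0.0
time: 24.2
tool_pos: [0.6584, 0.0079, 0.0394]
tool_rot: [0.001, 0.707, 0.707, 0.001]
contact_force: [0.2, 0.1, -0.4]
gripper_width: 0.701
grasp_force: 0.0
time: 24.7
tool_pos: [0.6578, 0.0079, 0.0387]
tool_rot: [0.001, 0.707, 0.707, 0.001]
contact_force: [-1.9, -0.6, 5.2]
gripper_width: 0.384
grasp_force: 60.0
time: 25.0
tool_pos: [0.6578, 0.0079, 0.0387]
tool_rot: [0.001, 0.707, 0.707, 0.001]
contact_force: [-2.0, 0.1, 5.8]
gripper_width: 0.381
grasp_force: 60.0
```

```bash
python3 -m crank '[{"x":0,"y":0,"z":-1,"turn":0},{"x":0,"y":0,"z":-2.5,"turn":0},{"x":0,"y":0,"z":-3,"turn":0},{"x":0,"y":0,"z":-3,"turn":0},{"x":0,"y":-1.5,"z":-2,"turn":0}]'; python3 -m crank '[{"x":1.9,"y":-3.2,"z":0,"turn":0},{"x":1.9,"y":-3.2,"z":0,"turn":0},{"x":1.9,"y":-3.2,"z":0,"turn":0},{"x":1.9,"y":-3.2,"z":0,"turn":0},{"x":1.9,"y":-3.2,"z":0,"turn":0}]'; python3 -m crank '[{"x":1.8,"y":-2.7,"z":0,"turn":0},{"x":0.9,"y":-1.5,"z":0,"turn":0},{"x":0,"y":0,"z":0,"turn":0},{"x":0,"y":0,"z":0,"turn":0},{"x":0,"y":0,"z":0,"turn":0}]'
```

```text
time: 25.5
tool_pos: [0.6434, 0.0078, 0.1548]
tool_rot: [0.001, 0.707, 0.707, 0.001]
contact_force: [0.9, -0.0, -1.4]
gripper_width: 0.38
grasp_force: 59.9
time: 26.0
tool_pos: [0.48, 0.1035, 0.1517]
tool_rot: [-0.0, 0.707, 0.707, -0.0]
contact_force: [-0.0, 1.5, -1.3]
gripper_width: 0.381
grasp_force: 59.9
time: 26.5
tool_pos: [0.4406, 0.1296, 0.1524]
tool_rot: [0.0, 0.707, 0.707, 0.0]
contact_force: [-0.2, 0.8, -2.1]
gripper_width: 0.382
grasp_force: 60.0
```

```bash
python3 -m crank '[{"x":0,"y":0,"z":3,"turn":0},{"x":0,"y":0,"z":3,"turn":0},{"x":0,"y":0,"z":3,"turn":0},{"x":0,"y":0,"z":1.5,"turn":0},{"x":0,"y":0,"z":0.3,"turn":0}]'; python3 -m crank '[{"x":0,"y":0,"z":0,"turn":0},{"x":0,"y":0,"z":0,"turn":0},{"x":0,"y":0,"z":0.2,"turn":0},{"x":0,"y":0,"z":0.2,"turn":0},{"x":0,"y":0,"z":0,"turn":0}]'; python3 -m crank '[{"x":0,"y":0,"z":0,"turn":0},{"x":0,"y":0,"z":0.05,"turn":0},{"x":0,"y":0,"z":0,"turn":0},{"x":0,"y":0,"z":0,"turn":0}]'
```

```text
time: 27.0
tool_pos: [0.4386, 0.1292, 0.0417]
tool_rot: [-0.002, 0.708, 0.707, -0.002]
contact_force: [-0.2, -0.3, -1.7]
gripper_width: 0.377
grasp_force: 60.0
time: 27.5
tool_pos: [0.4401, 0.13, 0.0405]
tool_rot: [0.0, 0.707, 0.707, 0.0]
contact_force: [-0.4, 0.3, -1.6]
gripper_width: 0.382
grasp_force: 60.0
time: 27.9
tool_pos: [0.44, 0.13, 0.0398]
tool_rot: [0.0, 0.707, 0.707, 0.0]
contact_force: [0.1, 0.2, -1.8]
gripper_width: 0.379
grasp_force: 60.0
```

```bash
python3 -m crank '[{"x":0,"y":0,"z":0.1,"turn":0},{"x":0,"y":0,"z":0.05,"turn":0},{"x":0,"y":0,"z":0,"turn":0},{"x":0,"y":0,"z":0,"turn":0}]'; python3 -m crank '[{"x":0,"y":0,"z":0.05,"turn":0},{"x":0,"y":0,"z":0,"turn":0},{"x":0,"y":0,"z":0,"turn":0}]'
```

```text
time: 28.3
tool_pos: [0.4401, 0.13, 0.0387]
tool_rot: [0.0, 0.707, 0.707, 0.0]
contact_force: [-1.3, 0.3, 3.6]
gripper_width: 0.38
grasp_force: 60.4
time: 28.6
tool_pos: [0.4402, 0.1301, 0.0387]
tool_rot: [-0.0, 0.707, 0.707, -0.0]
contact_force: [-4.2, -0.8, 7.8]
gripper_width: 0.377
grasp_force: 61.0
```

```bash
python3 -m crank '[{"x":0,"y":0,"z":0,"turn":0},{"x":0,"y":0,"z":0,"turn":0},{"x":0,"y":0,"z":0,"turn":0},{"x":0,"y":0,"z":0,"turn":0}]' 70; python3 -m crank '[{"x":0,"y":0,"z":-1.5,"turn":0},{"x":0,"y":0,"z":-3,"turn":0},{"x":0,"y":0,"z":-3,"turn":0},{"x":0,"y":0,"z":-3,"turn":0},{"x":0,"y":0,"z":-2,"turn":0}]';  python3 -m crank '[{"x":1,"y":3,"z":-1,"turn":0},{"x":1,"y":3,"z":-1,"turn":0},{"x":1,"y":3,"z":0,"turn":0},{"x":1,"y":3,"z":0,"turn":0},{"x":0,"y":0,"z":0,"turn":0}]'; python3 -m crank '[{"x":0,"y":0,"z":0,"turn":0},{"x":0,"y":0,"z":0,"turn":0},{"x":0,"y":0,"z":0,"turn":0}]'
python3 - <<'E'
from h import *
p,d=manip.grab_frame("side"); a=cv2.resize(p[130:300,180:420],None,fx=3,fy=3,interpolation=cv2.INTER_CUBIC)
cv2.imwrite("pics/s4.png",a[:,:,::-1])
E
```

```text
time: 29.0
tool_pos: [0.44, 0.13, 0.0377]
tool_rot: [-0.0, 0.707, 0.707, 0.0]
contact_force: [-1.3, -0.1, -0.8]
gripper_width: 0.699
grasp_force: 0.0
time: 29.5
tool_pos: [0.4408, 0.1301, 0.1653]
tool_rot: [0.001, 0.707, 0.707, 0.001]
contact_force: [0.1, 0.5, 0.4]
gripper_width: 0.697
grasp_force: 0.0
time: 30.0
tool_pos: [0.5623, 0.1706, 0.1822]
tool_rot: [0.0, 0.707, 0.707, 0.0]
contact_force: [0.4, -0.8, 0.2]
gripper_width: 0.697
grasp_force: 0.0
time: 30.3
tool_pos: [0.5591, 0.1698, 0.1828]
tool_rot: [-0.0, 0.707, 0.707, -0.0]
contact_force: [-0.1, 0.3, 0.0]
gripper_width: 0.703
grasp_force: 0.0
```

View pics/s4.png

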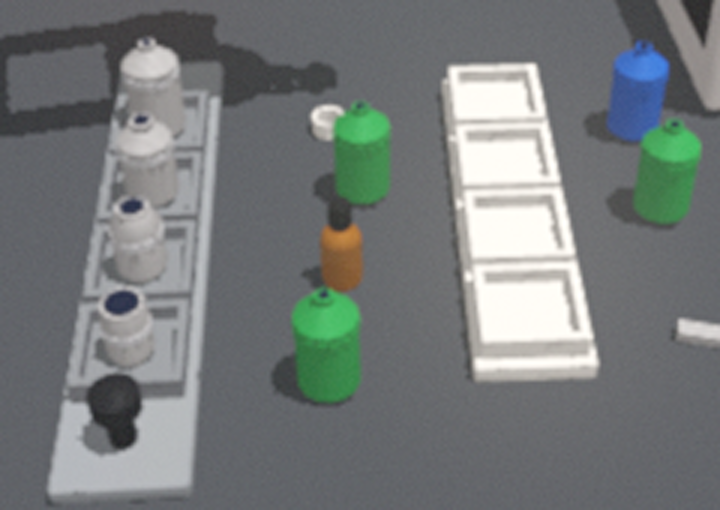

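All four stand upright in the rack, from the shortest at (125,330) by the knob at (113,400) to the longest at (150,90). The oil bottle at (342,245) has not moved, and the tray is empty.

```bash
python3 -c "
from plant import manip
print(manip.job_done())"
```

```text
the job is handed in; nothing more can be done
None
```

The four objectives now stand upright in the rack in order of length, shortest next to the knob; the oil bottle was not moved, and the job was handed in at about 30 s of the 96 s allowed.

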